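# Put the carver's bench in order

## Task

Clear the carving bench: press the sharpening stone fully home in its cutout in the blue case insert, lay the orange gouge and the dark chisel flat on the floor of the green tray, and stand the two jars upright in the white tray, one in each bay. Set the jars down rather than dropping them, do not knock them over, and leave the carved figure and the mug where they are.

Things in the scene. Friction and masses are not known exactly. Their poses are not given: they have to be found in the camera images.
- stone: Loose two-layer sharpening stone, a block 100 x 36 x 30 mm lying flat, lower 16 mm grey and upper 14 mm brick-red, about 240 g. Origin at the centre of its underside; x along the 100 mm length, y across the 36 mm width, z up.
- red_jar: Loose lidded jar standing upright, opaque red body and red lid. Round, 46 mm across at its widest, 62 mm tall, about 140 g. Origin at the centre of its base; z up along its axis. Either finger direction will do.
- amber_jar: Loose lidded jar standing upright, amber-brown glassy body with a brass lid. Round, 46 mm across at its widest, 62 mm tall, about 140 g. Origin at the centre of its base; z up along its axis. Either finger direction will do.
- orange_gouge: Loose palm gouge, orange handle, round steel blade. Lies flat, 103 mm long, 75 g: squarish handle 60 x 24 x 24 mm, brass collar, thin blade. Origin at the middle of the HANDLE on its axis, 12 mm above the surface it lies on. +x points to the blade tip: handle x = -30 to +30 mm, blade to x = +68 mm. Grasp the handle across its 24 mm.
- dark_chisel: Loose palm chisel, dark brown wooden handle, flat steel blade. Lies flat, 103 mm long, 75 g: squarish handle 60 x 24 x 24 mm, brass collar, thin blade. Origin at the middle of the HANDLE on its axis, 12 mm above the surface it lies on. +x points to the blade tip: handle x = -30 to +30 mm, blade to x = +68 mm. Grasp the handle across its 24 mm.
- tool_tray: Tool tray: a green open tray without divisions, for the gouge and the chisel. 142 mm along its x, 182 mm along its y, 30 mm high, walls 6 mm, floor top 6 mm above the bench. Fixed to the bench; z up. Origin at the centre of its underside, on the bench. Inside 130 mm (x) by 170 mm (y).
- jar_tray: Jar tray: a white open tray for the jars, with a dividing wall along its x axis making two bays, each 130 mm (x) by 82 mm (y), centres at y = +44 and -44 mm. 142 mm along its x, 182 mm along its y, 34 mm high, walls 6 mm, floor top 6 mm above the bench. Fixed to the bench; z up. Origin at the centre of its underside, on the bench.
- case_insert: Blue rigid block, 20 mm high, fixed, with one empty cutout, 44 mm (x) by 108 mm (y), for the stone (its length along y, either way round). Black cutout floor 8 mm above the bench; lip bevelled 5 mm at 45 degrees. Origin on the bench under the CENTRE OF THE CUTOUT; block spans x -46 to +84, y -90 to +90 mm; z up. A flat steel gauge inlay at x = +55 mm. The seated stone stands 18 mm proud.
- figure: Bystander: a small carved wooden figure, round, 62 mm across, 106 mm tall, standing loose beyond the trays. Leave it alone. Origin at the centre of its base.
- mug: Bystander: a white mug 76 mm across, 85 mm tall, with a handle on its +y side, standing loose beyond the trays. Leave it alone. Origin at the centre of its base.

How it is judged:
By the outcome, as a careful person would: the job done as asked, in the order asked, and still so for the second after the job is handed in, with the robot touching nothing.
It also fails if it takes over 128 s, if anything falls off the work surface, if the arm or the gripper's body presses on something with over 40 N, if the wrist force passes 120 N, or if a joint passes its speed limit or range.

## Robot

A 7-joint arm with a two-finger parallel gripper is mounted at the origin on the work surface. World frame = base frame: x ahead of the robot, y to its left, z up, the work surface at z = 0. Lengths are in m, angles in rad, forces in N, time in s.
With the tool pointing down it reaches from about 0.375 to 0.925 m from the base axis. Payload 3.1 kg.
Tool frame: the origin (TCP) lies at the very end of the fingers, on their centre line; the grasp point (between the pads) lies arm.grip_point_offset behind it (arm.grip_point_offset is the distance from the TCP to the grasp point, in m); z points along the fingers, y is the line along which they close (so a half turn about z gives the same grasp; the last joint's range is limited). The gripper opens to 85 mm and grips with 20 to 120 N. Pads are 22 mm wide; open, the fingers measure 114 mm over their backs; the gripper's body (76 mm by 85 mm) begins 54 mm behind the grasp point. The pads swing forward as they close: fully open they stand 13 mm farther back than shut.
Start: joints at [-1.233, 0.383, 0.044, 1.598, -0.018, 1.161, -0.05], TCP at [0.274, 0.589, 0.231] pointing down, gripper open.
Joint ranges: [-2.61, 2.61], [-0.41, 2.15], [-1.48, 1.57], [0, 2.5], [-1.57, 4.71], [0.05, 1.97], [-2.85, 2.85]. Speed limits (rad/s): [2.79, 2.79, 3.14, 3.14, 3.14, 3.14, 3.14].

## Interface

Orientations are given as a unit quaternion [x, y, z, w].
In Python, from rig import arm gives the robot as it stands.
- The arm moves only by the tool apply_moves, never from a script. Its argument "motion" is a list that holds one entry, the list of rows, each a list of 5 numbers: the shift along the world's x, y, z as a fraction of full scale, then the turn about the world's z as a fraction of full scale, then the opening, from 0 (shut) to 1 (fully open). A call has 1 to 8 rows; each row shifts and turns the commanded pose from where the row before left it; what a row does not reach is not made up. Full scale, the value 1, is 4 cm for a shift and 0.15 rad for a turn. A row lasts 1/8 s, in which the tool goes at most 62.5 mm and 10.7 degrees, less where a joint would pass 70% of its speed; a pose out of reach is approached as far as the arm can. A call with a number of a shift or a turn outside -1 to 1 is refused whole. A call with a gripper value outside its range is refused whole. The fingers move at their own pace and stop on an object; the grip force is fixed at half the most. Time passes only in rows, so rows that do not move let the fingers close. It gives the time, the measured TCP pose, the force, the opening and the grip force at its end, in the units of the state.
- arm.state(): the state, without advancing time (a new reading comes with each control period).
- arm.get_image(name): name is "scene" or "top" or "wrist"; returns the picture (420x560x3 uint8, red, green, blue); there is no depth.
- arm.camera_model(name): a dict with "fx", "fy", "cx", "cy" (pixels), "rvec" (rotation vector, rad) and "tvec" (3), from world to camera coordinates, as OpenCV has them. Camera axes: x right, y down, z forward; pixel columns grow to the right and rows downward; lengths in m; the calibration is good to about 2 mm. A picture is of the moment at which its call begins: read the wrist's pose just before it. camera_model takes no time and is no camera call; for the wrist camera it gives the pose at the moment of the call.
- arm.hand_in(): hands the job in; it is judged then, once.
The state is a dict: "time": time; "joints": joint angles; "joint_vel": joint speeds; "joint_torque": joint torques, N m; "eef_pos": TCP position; "tool_rot": TCP orientation; "force": force on the tool from outside, world axes, zero at the start; "wrist_torque": the same for the moment, N m; "grip_width": finger opening in m; "grip_force": force on a finger pad.
Only numpy, scipy, OpenCV 4.12 (cv2) and the standard library are available. Lean on these libraries where they do the work, as an engineer would, in place of code of your own. Each camera call takes 0.05 s, during which the arm holds its last target. There are 200 camera calls.

## Working session

There is one attempt and no reset: what is moved stays moved. The work goes in short steps, Python scripts to look and compute and a tool call to move; the robot and the scene stay as the last step left them, time stands still between calls to the robot, and variables do not carry over. Pictures are saved under pics/ and viewed, at most 16 in all, crops included, and the job is handed in when it is done.

Besides the shell and the picture viewer there is one more tool, called after "Emit:" in YAML: its name, and indented under it one key for each argument. apply_moves: Moves the arm, as the interface text tells. Shift numbers are shares of 4 cm and turn numbers shares of 0.15 rad, none past 1 either way. Its arguments: {"type":"object","properties":{"motion":{"type":"array"}},"required":["motion"]}

```bash
ls; mkdir -p pics
cat > h.py <<'E'
import numpy as np, cv2
from rig import arm
def snap(n,f=None):
    m=arm.camera_model(n); im=arm.get_image(n)
    if f: cv2.imwrite('pics/'+f,cv2.cvtColor(im,cv2.COLOR_RGB2BGR))
    return im,m
def ray(m,uv):
    R=cv2.Rodrigues(np.array(m['rvec'],float))[0]; t=np.array(m['tvec'],float).ravel()
    uv=np.atleast_2d(uv).astype(float)
    d=np.c_[(uv[:,0]-m['cx'])/m['fx'],(uv[:,1]-m['cy'])/m['fy'],np.ones(len(uv))]@R
    return -R.T@t,d
def plane(m,uv,z):
    c,d=ray(m,uv); return c+d*((z-c[2])/d[:,2])[:,None]
def proj(m,P):
    R=cv2.Rodrigues(np.array(m['rvec'],float))[0]; t=np.array(m['tvec'],float).ravel()
    q=np.atleast_2d(P)@R.T+t
    return np.c_[m['fx']*q[:,0]/q[:,2]+m['cx'],m['fy']*q[:,1]/q[:,2]+m['cy']]
def tri(m1,a,m2,b):
    c1,d1=ray(m1,a);c2,d2=ray(m2,b);out=[]
    for x,y in zip(d1,d2):
        s=np.linalg.lstsq(np.c_[x,-y],c2-c1,rcond=None)[0]
        p,q=c1+x*s[0],c2+y*s[1]; out.append(np.r_[(p+q)/2,np.linalg.norm(p-q)])
    return np.array(out)
E
python3 - <<'E'
from h import *
np.set_printoptions(precision=3,suppress=True)
for n in('scene','top','wrist'):
    im,m=snap(n,n+'0.png'); c,d=ray(m,[[280,210]]); print(n,m['fx'],c,d)
s=arm.state(); print(s['time'],s['eef_pos'],s['tool_rot'],s['grip_width'],arm.grip_point_offset)
E
```

```text
pics
scene 395.20664950375965 [1.073 0.422 0.53 ] [[-0.656 -0.495 -0.571]]
top 467.96668653661084 [0.344 0.005 1.064] [[ 0.219 -0.01  -0.976]]
wrist 330.58728880711897 [0.212 0.618 0.372] [[ 0.25  -0.118 -0.961]]
0.15 [0.274 0.589 0.23 ] [ 0.216  0.976 -0.001 -0.   ] 0.08553995304050485 0.0187
```

View pics/top0.png

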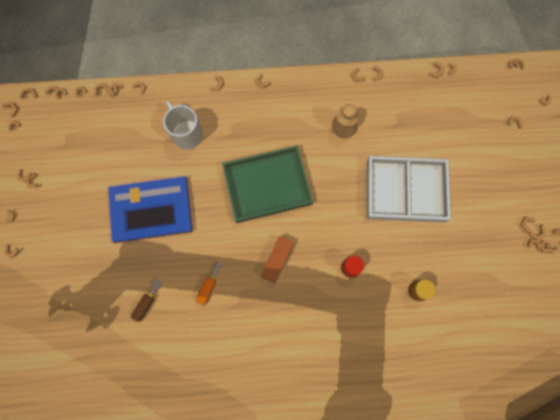

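View pics/scene0.png

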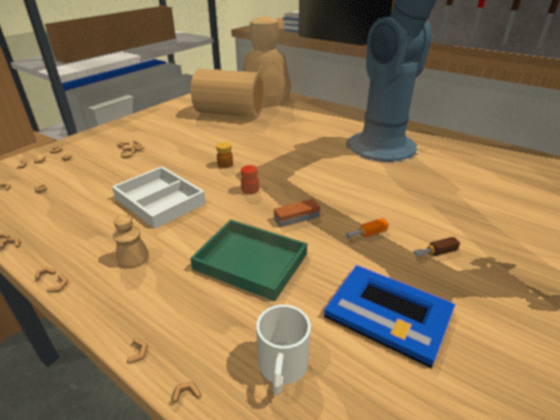

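The top view has the image-up direction as +x. The case is at about (150,209), the green tray (268,184), the white tray (408,189), the stone (278,258), the red jar (353,266), the amber jar (424,289), the gouge (207,287) and the chisel (146,303). The scene view shows the same objects from the far side. Next I'll measure from both views.

```bash
cat > m1.py <<'E'
from h import *
np.set_printoptions(precision=4,suppress=True)
T,mt=snap('top'); S,ms=snap('scene')
def blob(im,lo,hi,box):
    h=cv2.cvtColor(im,cv2.COLOR_RGB2HSV); k=cv2.inRange(h,np.array(lo),np.array(hi))
    q=np.zeros_like(k); x0,y0,x1,y1=box; q[y0:y1,x0:x1]=k[y0:y1,x0:x1]
    c=max(cv2.findContours(q,0,2)[0],key=cv2.contourArea); return c
if __name__=='__main__':
    for im,pts in((T,dict(stone=(278,255),redlid=(353,265),amb=(424,289),org=(205,292),dark=(142,308),darkb=(154,288),green=(268,184),grim=(240,156),white=(390,185),wrim=(371,190),blue=(120,220),black=(150,217),wood=(240,330),shadow=(200,262))),(S,dict(stone=(298,208),redlid=(250,171),redbody=(250,185),amb=(224,149),org=(375,227),dark=(445,246),green=(250,258),white=(150,190),blue=(350,320),black=(395,300),wood=(480,200)))):
        h=cv2.cvtColor(im,cv2.COLOR_RGB2HSV)
        print({k:h[v[1],v[0]].tolist() for k,v in pts.items()})
E
python3 m1.py
python3 - <<'E'
import cv2
a=cv2.imread('pics/top0.png')[130:330,95:465]
cv2.imwrite('pics/tc.png',cv2.resize(a,(800,432),interpolation=cv2.INTER_CUBIC))
E
```

```text
{'stone': [11, 185, 163], 'redlid': [3, 219, 185], 'amb': [21, 191, 192], 'org': [13, 231, 162], 'dark': [13, 170, 99], 'darkb': [13, 40, 114], 'green': [66, 88, 102], 'grim': [17, 133, 180], 'white': [53, 5, 197], 'wrim': [39, 10, 184], 'blue': [111, 168, 158], 'black': [3, 51, 50], 'wood': [17, 132, 193], 'shadow': [16, 138, 137]}
{'stone': [12, 181, 175], 'redlid': [6, 205, 197], 'redbody': [8, 182, 123], 'amb': [20, 189, 143], 'org': [13, 237, 160], 'dark': [12, 173, 84], 'green': [72, 109, 115], 'white': [28, 14, 230], 'blue': [107, 234, 172], 'black': [75, 20, 25], 'wood': [17, 136, 212]}
```

View pics/tc.png

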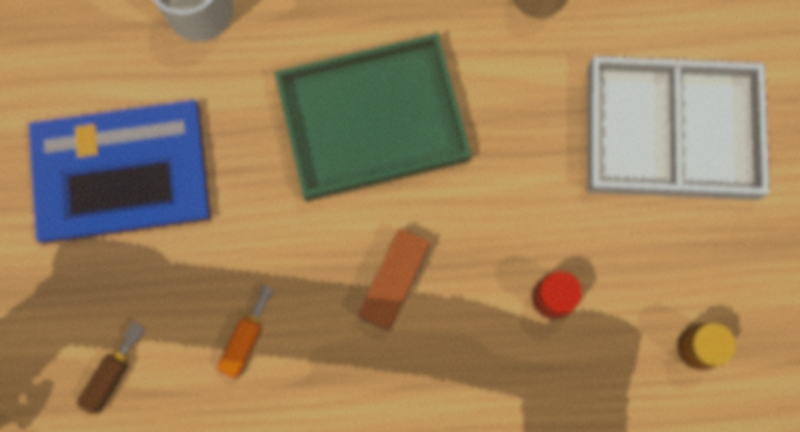

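The crop confirms clear colour blobs: the insert's inlay and yellow marker are on its far (+x) side, the stone is tilted about 25° from world x, and both blades point away from the robot.

```bash
cat > m2.py <<'E'
from m1 import *
def rect3(m,c,z):
    P=plane(m,c.reshape(-1,2),z)[:,:2].astype(np.float32)*1000
    (x,y),(w,h),a=cv2.minAreaRect(P)
    b=cv2.boxPoints(((x,y),(w,h),a)); e=b[1]-b[0],b[2]-b[1]; L=max(e,key=np.linalg.norm)
    return np.round([x,y],1),sorted([round(w,1),round(h,1)]),round(float(np.degrees(np.arctan2(L[1],L[0])))%180,1)
G={'stone':((0,150,90),(14,255,255),(255,228,305,290),(265,195,330,230),.03),
'red':((0,195,60),(12,255,255),(335,245,375,290),(235,160,265,195),.062),
'amber':((17,150,115),(28,255,255),(405,270,445,310),(212,138,240,158),.062),
'orange':((6,190,90),(16,255,255),(185,255,225,310),(345,210,400,245),.024),
'dark':((0,90,20),(16,255,120),(128,280,158,325),(425,232,470,262),.024),
'green':((45,60,20),(85,255,255),(210,130,325,235),(180,210,320,300),.03),
'white':((0,0,60),(180,60,255),(355,145,465,230),(100,160,215,230),.034),
'blue':((98,100,60),(125,255,255),(95,165,205,255),(310,255,470,370),.02),
'black':((0,0,0),(180,255,75),(122,198,180,235),(355,275,435,325),.008)}
if __name__=='__main__':
  for k,(lo,hi,bt,bs,z) in G.items():
    a=blob(T,lo,hi,bt); b=blob(S,lo,hi,bs)
    ca=cv2.moments(a);cb=cv2.moments(b); 
    ca=[ca['m10']/ca['m00'],ca['m01']/ca['m00']];cb=[cb['m10']/cb['m00'],cb['m01']/cb['m00']]
    print(k,*rect3(mt,a,z),'cen',plane(mt,ca,z)[0]*1e3,'tri',tri(mt,[ca],ms,[cb])[0]*1e3)
    ha=cv2.boxPoints(cv2.minAreaRect(a))
    if k in('green','white','blue','stone','black'):
        p=cv2.approxPolyDP(cv2.convexHull(a),6,True).reshape(-1,2); print('   ',(plane(mt,p,z)*1e3)[:,:2].round().tolist())
        q=cv2.approxPolyDP(cv2.convexHull(b),4,True).reshape(-1,2); print('  s ',q.tolist())
E
python3 m2.py
```

```text
stone [467.    8.7] [37.4, 100.8] 151.0 cen [466.4375   9.0756  30.    ] tri [466.2915  10.2766  24.9811   2.7852]
    [[516.0, -6.0], [497.0, -29.0], [416.0, 19.0], [437.0, 46.0]]
  s  [[319, 210], [282, 219], [275, 208], [313, 199]]
red [ 436.8 -151.6] [37.0, 46.0] 130.0 cen [ 436.8856 -151.826    62.    ] tri [ 437.712  -153.0632   58.3029    1.6065]
amber [ 377.1 -298.4] [42.1, 44.3] 172.5 cen [ 378.0797 -298.4093   62.    ] tri [ 377.2883 -299.6886   52.8883    3.5735]
orange [408.  169.9] [23.6, 58.6] 152.7 cen [407.473  170.1806  24.    ] tri [407.4421 173.4985  12.9166   3.4023]
dark [380.7 307.1] [28.6, 60.7] 146.6 cen [379.9224 308.5301  24.    ] tri [379.643  313.9301  12.6016   4.2195]
green [642.   21.1] [140.8, 178.1] 100.5 cen [640.3684  21.3271  30.    ] tri [644.8382  23.1286  10.4594   3.7086]
    [[724.0, -52.0], [590.0, -77.0], [559.0, 96.0], [694.0, 120.0]]
  s  [[192, 257], [229, 221], [306, 244], [305, 254], [274, 299], [194, 269]]
white [ 607.2 -299.2] [147.7, 186.7] 83.6 cen [ 605.6753 -299.8111   34.    ] tri [ 608.4332 -303.2897   12.6325    7.2777]
    [[687.0, -219.0], [670.0, -395.0], [531.0, -384.0], [546.0, -201.0]]
  s  [[203, 191], [203, 203], [154, 227], [117, 199], [113, 186], [163, 167]]
blue [601.6 293.6] [128.4, 179.1] 94.7 cen [600.492  293.7526  20.    ] tri [602.6017 299.5971   7.6414   5.1329]
    [[669.0, 210.0], [545.0, 202.0], [536.0, 378.0], [657.0, 387.0]]
  s  [[356, 266], [454, 305], [431, 364], [325, 314]]
black [584.8 295.4] [40.7, 105.6] 94.5 cen [584.6535 295.4772   8.    ] tri [582.9035 296.2088  12.4339   4.1137]
    [[605.0, 244.0], [569.0, 242.0], [564.0, 346.0], [600.0, 349.0]]
  s  [[362, 294], [371, 285], [427, 309], [421, 322]]
```

Emit:
apply_moves:
  motion:
    - [[0.55, -0.9, 0.1, 0, 1], [0.55, -0.9, 0.1, 0, 1], [0.55, -0.9, 0.1, 0, 1], [0.55, -0.9, 0.1, 0, 1], [0.55, -0.9, 0.1, 0, 1], [0.55, -0.9, 0.1, 0, 1], [0.55, -0.9, 0, 0, 1], [0.55, -0.9, 0, 0, 1]]

```text
time: 1.35
eef_pos: [0.4511, 0.3001, 0.2556]
tool_rot: [0.216, 0.976, 0.0, 0.0]
force: [-0.2, -0.1, 0.5]
grip_width: 0.0851
grip_force: 0.0
```

Run:
```python
from h import *
import pickle
im,m=snap('wrist','w1.png'); pickle.dump((im,m),open('w1.pkl','wb'))
print(arm.state()['eef_pos'],arm.state()['joint_vel'])
```

```text
[0.45537584 0.29258786 0.2556861 ] [-0.01043112  0.00486448  0.01268157 -0.00674986  0.02130367  0.00378776
 -0.11897603]
```

Emit:
apply_moves:
  motion:
    - [[0, -0.9, 0, 0, 1], [0, -0.9, 0, 0, 1], [0, -0.9, 0, 0, 1], [0, -0.9, 0, -0.1, 1], [0, -0.9, 0, -0.1, 1], [0, -0.9, 0, -0.1, 1], [0, -0.6, 0, -0.1, 1], [0, 0, 0, -0.1, 1]]

```text
time: 2.4
eef_pos: [0.4505, 0.0598, 0.2554]
tool_rot: [0.255, 0.967, 0.0, 0.0]
force: [0.3, -0.2, -0.0]
grip_width: 0.0853
grip_force: 0.0
```

Run:
```python
from h import *
import pickle
im,m=snap('wrist','w2.png'); pickle.dump((im,m),open('w2.pkl','wb'))
print(arm.state()['eef_pos'],arm.state()['tool_rot'],arm.state()['force'])
a=np.hstack([cv2.imread('pics/w1.png'),cv2.imread('pics/w2.png')]); cv2.imwrite('pics/w12.png',cv2.resize(a,(800,300)))
```

```text
[0.45047699 0.06166918 0.25540093] [2.53671607e-01 9.67290240e-01 5.53891805e-04 5.05393072e-06] [-0.72219728  1.44300209 -0.31048337]
```

View pics/w12.png

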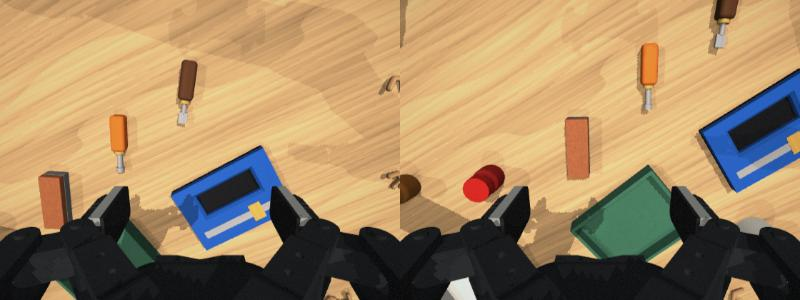

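Left half (w1) shows the stone, gouge, chisel and insert; right half (w2) adds the red jar and the green tray. In these halves the stone is at (54,198) / (577,148), the gouge at (118,135) / (649,65), and the insert's cutout at about (230,187) in w1 and (764,123) in w2. I'll measure each and triangulate w1 against w2.

```bash
cat > m3.py <<'E'
from h import *
import pickle
np.set_printoptions(precision=1,suppress=True)
def rect3(m,c,z):
    P=plane(m,c.reshape(-1,2),z)[:,:2].astype(np.float32)*1000
    (x,y),(w,h),a=cv2.minAreaRect(P)
    b=cv2.boxPoints(((x,y),(w,h),a)); e=b[1]-b[0],b[2]-b[1]; L=max(e,key=np.linalg.norm)
    return np.round([x,y],1),sorted([round(w,1),round(h,1)]),round(float(np.degrees(np.arctan2(L[1],L[0])))%180,1)
C={'red':((0,205,60),(8,255,255)),'stone':((0,100,90),(13,205,255)),'orange':((8,205,90),(16,255,255)),'dark':((0,60,20),(16,200,125)),'green':((45,60,20),(90,255,255)),
'blue':((98,100,60),(125,255,255)),'black':((0,0,0),(180,255,60)),'amber':((19,170,90),(28,255,255)),'white':((0,0,120),(180,45,255))}
def blob(im,k,box):
    h=cv2.cvtColor(im,cv2.COLOR_RGB2HSV); q=cv2.inRange(h,np.array(C[k][0]),np.array(C[k][1]))
    x0,y0,x1,y1=box; z=np.zeros_like(q); z[y0:y1,x0:x1]=q[y0:y1,x0:x1]; z=cv2.morphologyEx(z,cv2.MORPH_OPEN,np.ones((3,3)))
    return max(cv2.findContours(z,0,2)[0],key=cv2.contourArea)
def cen(c): return np.array(cv2.minAreaRect(c)[0])
def corners(c): return cv2.boxPoints(cv2.minAreaRect(c))
E
python3 - <<'E'
from m3 import *
(i1,m1),(i2,m2)=pickle.load(open('w1.pkl','rb')),pickle.load(open('w2.pkl','rb'))
B={'stone':((45,225,110,330),(220,150,285,260),.03),'orange':((145,150,185,225),(325,50,375,145),.024),'dark':((240,75,285,142),None,.024),
'blue':((235,200,400,350),(415,90,560,275),.02),'black':((265,230,370,290),(440,125,560,215),.008),'red':(None,(85,225,150,285),.062),'green':(None,(235,225,400,370),.03)}
for k,(a,b,z) in B.items():
    r=[]
    for im,m,bx in((i1,m1,a),(i2,m2,b)):
        if bx: c=blob(im,k,bx); r.append(c); print(k,bx[0],rect3(m,c,z),cv2.boundingRect(c))
    if len(r)==2: print('  tri',tri(m1,[cen(r[0])],m2,[cen(r[1])])[0]*1e3)
E
```

```text
stone 45 (array([462.8,  11.5]), [38.1, 105.1], 149.3) (54, 244, 36, 77)
stone 220 (array([464. ,  10.1]), [36.0, 100.9], 151.3) (231, 165, 34, 85)
  tri [462.2  10.3  28.2   1.4]
orange 145 (array([407.7, 185.1]), [17.3, 57.4], 164.3) (160, 161, 19, 49)
orange 325 (array([411.8, 155.7]), [4.9, 30.3], 155.7) (337, 88, 6, 30)
  tri [411.8 164.8 -30.    5.6]
dark 240 (array([379.1, 312.5]), [24.0, 58.2], 146.9) (249, 84, 27, 57)
blue 235 (array([598.2, 295.2]), [134.3, 179.9], 94.6) (240, 206, 155, 144)
blue 415 (array([598.3, 287.2]), [134.8, 169.3], 94.6) (421, 98, 139, 171)
  tri [597.7 295.1  17.    0.6]
black 265 (array([583.5, 293.8]), [39.5, 107.3], 94.6) (277, 238, 85, 52)
black 440 (array([583. , 295.6]), [40.6, 105.4], 94.4) (461, 136, 94, 74)
  tri [580.6 294.8  12.3   0.8]
red 85 (array([ 435.7, -146.1]), [39.4, 54.7], 97.9) (88, 239, 42, 43)
green 235 (array([635.9,  22.1]), [153.0, 182.5], 100.4) (239, 232, 154, 134)
```

Emit:
apply_moves:
  motion:
    - [[0.17, -0.64, -1, 0.08, 1], [0.17, -0.64, -1, 0, 1], [0, 0, -1, 0, 1], [0, 0, -1, 0, 1], [0, 0, -0.8, 0, 1], [0, 0, -0.6, 0, 1], [0, 0, -0.4, 0, 1], [0, 0, 0, 0, 1]]

```text
time: 3.45
eef_pos: [0.4632, 0.0112, 0.0222]
tool_rot: [0.246, 0.969, -0.0, -0.001]
force: [-0.3, -0.2, 0.3]
grip_width: 0.0852
grip_force: 0.0
```

Run:
```python
from h import *
im,m=snap('wrist','w3.png'); s=arm.state(); print(s['eef_pos'],s['tool_rot'],proj(m,[[.464,.010,.03],[.5079,-.014,.03],[.4201,.034,.03]]))
```

```text
[0.46415076 0.0109441  0.02312203] [ 2.46164898e-01  9.69227930e-01  2.34118491e-05 -2.50944863e-04] [[277.98042584 275.32555049]
 [277.68741989 368.11830528]
 [278.33185705 164.02995857]]
```

View pics/w3.png

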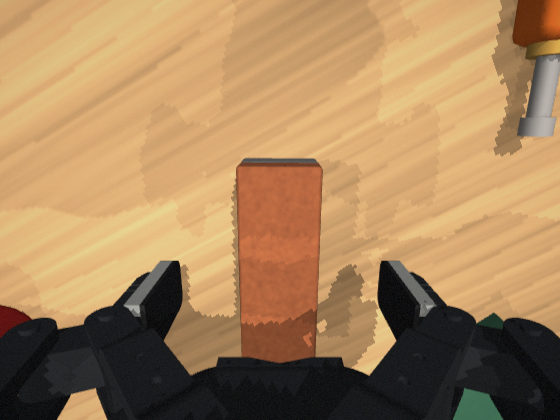

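The stone is centred (x≈278) and square between the open fingers, with its near end at row 165, as predicted. I'll lower 10 mm, close and lift.

Emit:
apply_moves:
  motion:
    - [[0, 0, -0.25, 0, 1], [0, 0, 0, 0, 1], [0, 0, 0, 0, 0], [0, 0, 0, 0, 0], [0, 0, 0, 0, 0], [0, 0, 0, 0, 0], [0, 0, 0, 0, 0], [0, 0, 0, 0, 0]]

```text
time: 4.5
eef_pos: [0.4647, 0.0102, 0.0138]
tool_rot: [0.247, 0.969, 0.0, 0.0]
force: [-0.6, 0.2, 6.2]
grip_width: 0.0346
grip_force: 62.0
```

Emit:
apply_moves:
  motion:
    - [[0, 0, 0.5, 0, 0], [0, 0, 1, 0, 0], [0.2, 0.5, 0.6, -0.8, 0], [0.3, 1, 0, -0.9, 0], [0.4, 1, 0, -0.9, 0], [0.4, 1, 0, -0.9, 0], [0.4, 1, 0, -0.9, 0], [0.4, 1, 0, -0.9, 0]]

```text
time: 5.5
eef_pos: [0.5468, 0.2307, 0.0956]
tool_rot: [0.604, 0.797, -0.002, -0.001]
force: [0.7, -0.3, -3.0]
grip_width: 0.0348
grip_force: 61.1
```

Emit:
apply_moves:
  motion:
    - [[0.4, 0.9, 0, -0.8, 0], [0.45, 0.68, 0, -0.51, 0], [0, 0, 0, 0, 0], [0, 0, 0, 0, 0]]

```text
time: 6.0
eef_pos: [0.5805, 0.2918, 0.0956]
tool_rot: [0.678, 0.735, -0.002, -0.0]
force: [1.1, -0.4, -1.4]
grip_width: 0.0347
grip_force: 61.2
```

Run:
```python
from m3 import *
im,m=snap('wrist','w4.png'); s=arm.state(); print(s['eef_pos']*1 if 0 else s['eef_pos'],s['tool_rot'],s['grip_width'],s['force'])
pickle.dump((im,m),open('w4.pkl','wb'))
```

```text
[0.6 0.3 0.1] [ 0.7  0.7 -0.  -0. ] 0.034904870393856514 [ 0.9  0.6 -2.3]
```

View pics/w4.png

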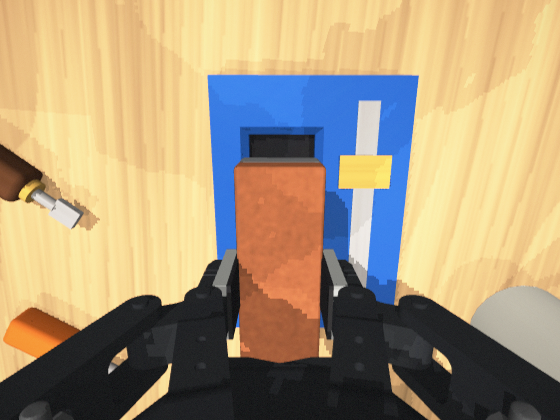

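The stone is held squarely above the cutout. The cutout's far floor edge is at row ~135 (columns 249-315), and the blue block's edges are at columns ~208 and ~418, with its far edge at row 75. I'll measure the residual offset and yaw next.

```bash
cat > m4.py <<'E'
from m3 import *
def edge(mask,m,z,rows=None,cols=None,first=True):
    pts=[]
    if rows is not None:
        for r in rows:
            i=np.flatnonzero(mask[r]); 
            if len(i): pts.append([i[0]-.5 if first else i[-1]+.5,r])
    else:
        for c in cols:
            i=np.flatnonzero(mask[:,c]); 
            if len(i): pts.append([c,i[0]-.5 if first else i[-1]+.5])
    P=plane(m,np.array(pts),z)[:,:2]*1e3
    vx,vy,x0,y0=cv2.fitLine(P.astype(np.float32),cv2.DIST_HUBER,0,.01,.01).ravel()
    return np.array([x0,y0]),float(np.degrees(np.arctan2(vy,vx))%180)
E
python3 - <<'E'
from m4 import *
im,m=pickle.load(open('w4.pkl','rb')); s=arm.state(); print(np.array(s['eef_pos'])*1e3, 2*np.degrees(np.arctan2(s['tool_rot'][1],s['tool_rot'][0]))-90)
h=cv2.cvtColor(im,cv2.COLOR_RGB2HSV)
bl=cv2.inRange(h,np.array((98,100,40)),np.array((125,255,255))); bl[:, :190]=0
L=edge(bl,m,.02,rows=range(85,240)); T=edge(bl,m,.02,cols=range(215,410)); R=edge(bl[:,:],m,.02,rows=range(85,280),first=False)
print('L',L,'R',R,'T',T)
bk=cv2.inRange(h,np.array((0,0,0)),np.array((180,255,60))); bk[:,:235]=0;bk[:,335:]=0;bk[:100]=0;bk[160:]=0
print('black L',edge(bk,m,.008,rows=range(140,156)),'R',edge(bk,m,.008,rows=range(140,156),first=False),'T',edge(bk,m,.008,cols=range(255,310)))
st=cv2.inRange(h,np.array((0,100,60)),np.array((14,225,255))); st[:,:225]=0;st[:,330:]=0;st[:162]=0
for z in(.1118,): print('stone L',edge(st,m,z,rows=range(172,245)),'R',edge(st,m,z,rows=range(172,245),first=False),'T',edge(st,m,z,cols=range(242,318)))
E
```

```text
[580.7 291.2  95.9] 4.550767156814516
L (array([533.2, 325.2], dtype=float32), 94.54036712646484) R (array([663.6, 321.7], dtype=float32), 94.58380126953125) T (array([596.9, 385.5], dtype=float32), 4.652855396270752)
black L (array([556.3, 337.4], dtype=float32), 93.24606323242188) R (array([600.1, 340.4], dtype=float32), 96.28022766113281) T (array([577.2, 347. ], dtype=float32), 4.680222034454346)
stone L (array([560.6, 324.2], dtype=float32), 94.8667221069336) R (array([595.8, 325.5], dtype=float32), 94.55781555175781) T (array([576. , 342.5], dtype=float32), 4.694113731384277)
```

Emit:
apply_moves:
  motion:
    - [[0.03, 0.02, -0.3, 0, 0], [0, 0, -0.5, 0, 0], [0, 0, -0.5, 0, 0], [0, 0, -0.25, 0, 0], [0, 0, -0.15, 0, 0], [0, 0, -0.1, 0, 0], [0, 0, 0, 0, 0], [0, 0, 0, 0, 0]]

```text
time: 7.05
eef_pos: [0.5837, 0.2943, 0.0259]
tool_rot: [0.678, 0.735, 0.001, 0.0]
force: [-0.3, 0.2, -3.1]
grip_width: 0.0344
grip_force: 61.2
```

Emit:
apply_moves:
  motion:
    - [[-0.04, -0.05, 0, 0, 0], [0, 0, 0, 0, 0], [0, 0, -0.05, 0, 0], [0, 0, -0.04, 0, 0], [0, 0, 0, 0, 0], [0, 0, 0, 0, 0]]

```text
time: 7.8
eef_pos: [0.5816, 0.2921, 0.022]
tool_rot: [0.678, 0.735, 0.0, -0.0]
force: [-1.1, -0.6, 0.3]
grip_width: 0.0344
grip_force: 61.5
```

Emit:
apply_moves:
  motion:
    - [[0, 0, 0, 0, 0.7], [0, 0, 0, 0, 0.7], [0, 0, 0, 0, 0.7], [0, 0, 0.3, 0, 0.7], [0, 0, 1, 0, 0.7], [0, 0, 0.4, 0, 0], [0, 0, 0, 0, 0], [0, 0, 0, 0, 0]]

```text
time: 8.8
eef_pos: [0.5806, 0.2918, 0.0886]
tool_rot: [0.678, 0.735, -0.001, -0.0]
force: [0.9, -0.7, -0.7]
grip_width: 0.0053
grip_force: 0.0
```

Run:
```python
from m4 import *
im,m=snap('wrist','w5.png'); s=arm.state(); print(np.array(s['eef_pos'])*1e3,s['grip_width'],s['force'])
h=cv2.cvtColor(im,cv2.COLOR_RGB2HSV)
st=cv2.inRange(h,np.array((0,100,60)),np.array((14,225,255))); st[:,:225]=0;st[:,330:]=0
c=max(cv2.findContours(st,0,2)[0],key=cv2.contourArea); print(cv2.boundingRect(c))
for z in(.038,.042): print(rect3(m,c,z),'T',edge(st,m,z,cols=range(262,300)))
```

```text
[580.3 291.7  88.1] 0.00048787849304330743 [ 0.2 -0.   0.2]
(251, 147, 62, 154)
(array([581.8, 292.7]), [35.8, 99.6], 94.5) T (array([578.4, 342. ], dtype=float32), 4.6754608154296875)
(array([581.7, 294.1]), [35.1, 97.5], 94.5) T (array([576.3, 342.2], dtype=float32), 4.675649166107178)
```

View pics/w5.png

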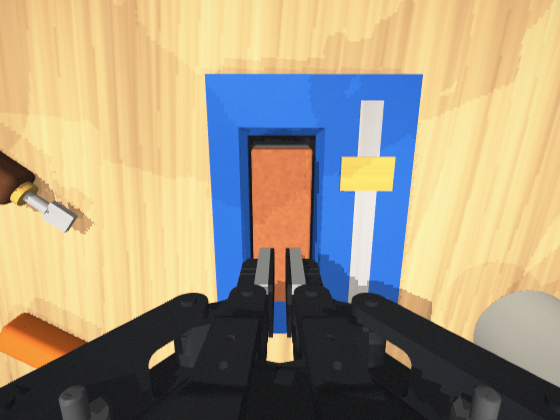

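The stone lies within the cutout. Its top measures 35.8 x 99.6 mm on the z = 38 mm plane, which fits a seated stone. I'll press it with shut fingers.

Emit:
apply_moves:
  motion:
    - [[0, 0, -0.5, 0, 0], [0, 0, -0.5, 0, 0], [0, 0, -0.15, 0, 0], [0, 0, -0.07, 0, 0], [0, 0, -0.05, 0, 0], [0, 0, -0.04, 0, 0], [0, 0, 0, 0, 0]]

```text
time: 9.72
eef_pos: [0.5822, 0.2922, 0.0383]
tool_rot: [0.678, 0.735, 0.001, 0.0]
force: [-1.3, -0.8, 2.9]
grip_width: 0.0001
grip_force: 1.5
```

Emit:
apply_moves:
  motion:
    - [[0, 0, -0.05, 0, 0], [0, 0, 0, 0, 0], [0, 0, 0, 0, 0]]

```text
time: 10.1
eef_pos: [0.5822, 0.2922, 0.0382]
tool_rot: [0.678, 0.735, 0.001, -0.0]
force: [-4.5, -2.5, 12.7]
grip_width: -0.0001
grip_force: 6.3
```

Emit:
apply_moves:
  motion:
    - [[0, 0, -0.04, 0, 0], [0, 0, 0, 0, 0], [0, 0, 0.6, 0, 0], [0, 0, 1, 0.5, 1], [-0.5, -0.5, 0.7, 1, 1], [-1, -0.7, 0.6, 1, 1], [-1, -0.7, 0, 1, 1], [-1, -0.7, 0, 1, 1]]

```text
time: 11.1
eef_pos: [0.4413, 0.1874, 0.1508]
tool_rot: [0.394, 0.919, 0.001, 0.001]
force: [0.1, -0.3, 0.5]
grip_width: 0.0855
grip_force: 0.0
```

Emit:
apply_moves:
  motion:
    - [[-0.82, -0.4, 0, 1, 1], [0, 0, 0, 0.7, 1], [0, 0, 0, 0.5, 1], [0, 0, 0, 0, 1], [0, 0, 0, 0, 1], [0, 0, 0, 0, 1]]

```text
time: 11.85
eef_pos: [0.4089, 0.1721, 0.1497]
tool_rot: [0.241, 0.971, 0.0, 0.0]
force: [0.4, 0.4, -0.0]
grip_width: 0.0852
grip_force: 0.0
```

Run:
```python
from m4 import *
im,m=snap('wrist','w6.png'); s=arm.state(); print(np.array(s['eef_pos'])*1e3,s['tool_rot'],s['joints'])
pickle.dump((im,m),open('w6.pkl','wb'))
h=cv2.cvtColor(im,cv2.COLOR_RGB2HSV)
q=cv2.inRange(h,np.array((7,215,80)),np.array((15,255,255)))
c=max(cv2.findContours(q,0,2)[0],key=cv2.contourArea); print(cv2.boundingRect(c),rect3(m,c,.024),rect3(m,c,.012))
```

```text
[408.9 172.1 149.7] [ 0.2  1.  -0.   0. ] [-0.9  0.1  0.5  2.2 -0.1  0.9  0.6]
(274, 227, 1, 1) (array([428.2, 156.5]), [0.0, 0.0], 0.0) (array([431.8, 154.3]), [0.0, 0.0], 0.0)
```

View pics/w6.png

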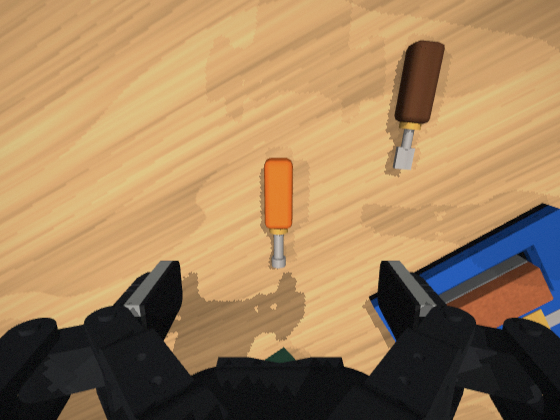

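The gouge handle spans columns 264-293 and rows 157-229, standing almost vertical in the picture, so the fingers are already aligned across it. The chisel is at about (420,82).

Run:
```python
from m4 import *
im,m=pickle.load(open('w6.pkl','rb')); h=cv2.cvtColor(im,cv2.COLOR_RGB2HSV)
print(h[190,278],h[80,420])
def go(lo,hi,b,m=m):
    q=cv2.inRange(h,np.array(lo),np.array(hi)); z=np.zeros_like(q); x0,y0,x1,y1=b; z[y0:y1,x0:x1]=q[y0:y1,x0:x1]
    c=max(cv2.findContours(z,0,2)[0],key=cv2.contourArea); print(cv2.boundingRect(c),rect3(m,c,.024),rect3(m,c,.012)); return c
c=go((3,205,100),(17,255,255),(250,140,310,231)); c2=go((0,80,10),(17,255,130),(385,30,455,124))
i1,m1=pickle.load(open('w1.pkl','rb')); h=cv2.cvtColor(i1,cv2.COLOR_RGB2HSV)
d=go((3,205,100),(17,255,255),(145,150,185,215),m1); d2=go((0,80,10),(17,255,130),(240,75,285,142),m1)
print(tri(m,[cen(c),cen(c2)],m1,[cen(d),cen(d2)])*1e3)
```

```text
[ 14 203 225] [ 10 154 103]
(264, 159, 29, 70) (array([404.4, 172.7]), [22.8, 59.1], 151.8) (array([406.9, 171.3]), [23.9, 61.7], 151.8)
(394, 40, 51, 84) (array([377.3, 307.5]), [29.8, 60.1], 147.4) (array([378.5, 312.1]), [31.1, 62.7], 147.4)
(154, 161, 25, 51) (array([406.3, 176.6]), [26.2, 59.5], 152.4) (array([406.8, 171.7]), [27.1, 61.4], 152.4)
(249, 84, 28, 58) (array([379.2, 312.3]), [24.2, 58.6], 146.3) (array([378.9, 311.8]), [25.0, 60.5], 146.3)
[[406.2 171.9  12.4   0. ]
 [378.  312.1  12.1   0.8]]
```

Emit:
apply_moves:
  motion:
    - [[-0.07, 0.01, -0.8, 0, 1], [0, 0, -1, 0, 1], [0, 0, -0.8, 0, 1], [0, 0, -0.5, 0, 1], [0, 0, -0.3, 0, 1], [0, 0, -0.16, 0, 1], [0, 0, 0, 0, 0.6], [0, 0, 0, 0, 0]]

```text
time: 12.9
eef_pos: [0.4067, 0.1728, 0.0079]
tool_rot: [0.24, 0.971, 0.001, 0.001]
force: [-0.1, -0.3, 0.4]
grip_width: 0.0516
grip_force: 0.0
```

Emit:
apply_moves:
  motion:
    - [[0, 0, 0, 0, 0], [0, 0, 0, 0, 0], [0, 0, 0, 0, 0], [0, 0, 0, 0, 0]]

```text
time: 13.4
eef_pos: [0.4068, 0.173, 0.008]
tool_rot: [0.24, 0.971, 0.001, 0.001]
force: [-0.3, 0.7, 5.6]
grip_width: 0.0227
grip_force: 59.7
```

Emit:
apply_moves:
  motion:
    - [[0, 0, 0.6, 0, 0], [0, 0, 1, 0, 0], [0.58, -0.51, 1, 0.5, 0], [1, -0.9, 0, 0.8, 0], [1, -0.9, 0, 0.8, 0], [1, -0.9, 0, 0.8, 0], [1, -0.9, 0, 0.8, 0], [1, -0.8, 0, 0.79, 0]]

```text
time: 14.4
eef_pos: [0.6296, -0.0254, 0.1105]
tool_rot: [-0.096, 0.995, 0.0, -0.001]
force: [-0.1, 0.7, -0.5]
grip_width: 0.0227
grip_force: 59.0
```

Emit:
apply_moves:
  motion:
    - [[0, 0, 0, 0, 0], [0, 0, 0, 0, 0], [0, 0, 0, 0, 0]]

```text
time: 14.78
eef_pos: [0.6277, -0.0219, 0.1106]
tool_rot: [-0.095, 0.995, 0.001, -0.001]
force: [0.3, 0.1, -0.7]
grip_width: 0.0225
grip_force: 59.1
```

Run:
```python
from m4 import *
im,m=snap('wrist','w7.png'); s=arm.state(); print(np.array(s['eef_pos'])*1e3,s['tool_rot'],s['grip_width'])
pickle.dump((im,m),open('w7.pkl','wb'))
R=np.array([[.9836,-.1805],[.1805,.9836]])
for X,Y in((-71,-91),(71,-91),(71,91),(-71,91)):
    p=np.array([641,21])+R@[X,Y]; print(proj(m,np.r_[p/1e3,.03]))
```

```text
[627.9 -21.9 110.8] [-0.1  1.   0.  -0. ] 0.02258296413647415
[[203.6 142.7]]
[[213.1 327.8]]
[[446.2 329.6]]
[[477.1 145.3]]
```

View pics/w7.png

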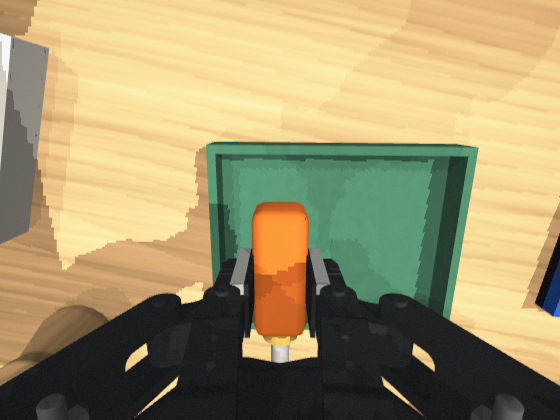

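The tray corners at (208,143) and (477,148) match the prediction, and the gouge is parallel to the tray's sides. Lowering and releasing.

Emit:
apply_moves:
  motion:
    - [[0, 0, -0.7, 0, 0], [0, 0, -0.8, 0, 0], [0, 0, -0.5, 0, 0], [0, 0, -0.25, 0, 0], [0, 0, -0.1, 0, 0], [0, 0, -0.04, 0, 0], [0, 0, 0, 0, 0], [0, 0, 0, 0, 0]]

```text
time: 15.82
eef_pos: [0.6298, -0.024, 0.0164]
tool_rot: [-0.094, 0.996, -0.0, 0.001]
force: [0.7, -0.3, -0.1]
grip_width: 0.0228
grip_force: 59.1
```

Emit:
apply_moves:
  motion:
    - [[0, 0, -0.05, 0, 0], [0, 0, 0, 0, 0], [0, 0, 0, 0, 0.45], [0, 0, 0, 0, 0.45], [0, 0, 0, 0, 0.45], [0, 0, 0.4, 0, 0.45], [0, 0, 1, 0, 0.45], [0, 0, 1, 0, 0.6]]

```text
time: 16.82
eef_pos: [0.6292, -0.0241, 0.1115]
tool_rot: [-0.094, 0.996, -0.0, 0.0]
force: [-0.3, -0.5, 0.9]
grip_width: 0.0513
grip_force: 0.0
```

Emit:
apply_moves:
  motion:
    - [[-0.5, 0.5, 0.4, 0, 1], [-1, 1, 0, -0.7, 1], [-1, 1, 0, -0.8, 1], [-1, 1, 0, -0.8, 1], [-1, 1, 0, -0.8, 1], [-1, 1, 0, -0.8, 1], [-0.78, 1, 0, -0.8, 1], [0, 0.9, 0, -0.3, 1]]

```text
time: 17.82
eef_pos: [0.3751, 0.2735, 0.1264]
tool_rot: [0.277, 0.961, 0.0, -0.001]
force: [0.4, -0.5, -0.3]
grip_width: 0.0854
grip_force: 0.0
```

Emit:
apply_moves:
  motion:
    - [[0, 0.9, 0, 0, 1], [0, 0.1, 0, 0, 1], [0, 0, 0, 0, 1], [0, 0, 0, 0, 1], [0, 0, 0, 0, 1]]

```text
time: 18.45
eef_pos: [0.3782, 0.3106, 0.1256]
tool_rot: [0.278, 0.96, -0.0, -0.0]
force: [0.0, 0.5, 0.8]
grip_width: 0.0851
grip_force: 0.0
```

Run:
```python
from m4 import *
im,m=snap('wrist','w8.png'); s=arm.state(); r=s['tool_rot']; print(np.array(s['eef_pos'])*1e3,2*np.degrees(np.arctan2(r[1],r[0]))-90)
h=cv2.cvtColor(im,cv2.COLOR_RGB2HSV)
q=cv2.inRange(h,np.array((0,80,10)),np.array((17,255,130))); q[250:]=0; q=cv2.morphologyEx(q,cv2.MORPH_OPEN,np.ones((5,5)))
c=max(cv2.findContours(q,0,2)[0],key=cv2.contourArea); print(cv2.boundingRect(c),rect3(m,c,.024),rect3(m,c,.012))
```

```text
[378.2 310.9 125.7] 57.70176488177111
(267, 165, 32, 76) (array([377. , 313.8]), [23.4, 59.5], 147.1) (array([379.7, 312.2]), [24.6, 62.4], 147.1)
```

View pics/w8.png

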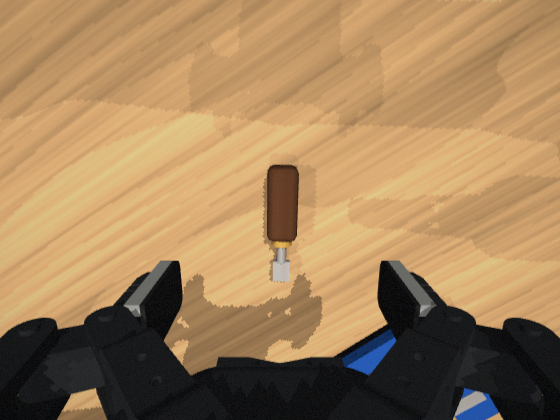

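The chisel is at columns 267-299, rows 165-241, aligned with the fingers. I'll nudge 2-3 mm, descend, grasp and lift.

Emit:
apply_moves:
  motion:
    - [[-0.02, 0.06, -0.8, 0, 1], [0, 0, -1, 0, 1], [0, 0, -0.6, 0, 1], [0, 0, -0.35, 0, 1], [0, 0, -0.19, 0, 1], [0, 0, 0, 0, 0.6], [0, 0, 0, 0, 0], [0, 0, 0, 0, 0]]

```text
time: 19.5
eef_pos: [0.3777, 0.315, 0.0089]
tool_rot: [0.277, 0.961, 0.001, 0.0]
force: [-0.7, 0.5, -0.3]
grip_width: 0.0321
grip_force: 0.0
```

Emit:
apply_moves:
  motion:
    - [[0, 0, 0, 0, 0], [0, 0, 0, 0, 0], [0, 0, 0, 0, 0]]

```text
time: 19.88
eef_pos: [0.378, 0.3153, 0.009]
tool_rot: [0.277, 0.961, 0.001, 0.0]
force: [-0.9, 0.5, 6.8]
grip_width: 0.0227
grip_force: 60.0
```

Emit:
apply_moves:
  motion:
    - [[0, 0, 0.6, 0, 0], [0, 0, 1, 0, 0], [0.4, -0.5, 0.9, 0.4, 0], [1, -1, 0, 0.7, 0], [1, -1, 0, 0.8, 0], [1, -1, 0, 0.8, 0], [1, -1, 0, 0.8, 0], [1, -1, 0, 0.8, 0]]

```text
time: 20.88
eef_pos: [0.5935, 0.0933, 0.1074]
tool_rot: [-0.044, 0.999, 0.0, -0.001]
force: [1.1, 0.8, -1.2]
grip_width: 0.0225
grip_force: 59.2
```

Emit:
apply_moves:
  motion:
    - [[0.52, -0.91, 0, 0.67, 0], [0, 0, 0, 0, 0], [0, 0, 0, 0, 0], [0, 0, 0, 0, 0], [0, 0, 0, 0, 0]]

```text
time: 21.5
eef_pos: [0.6133, 0.0601, 0.1079]
tool_rot: [-0.093, 0.996, 0.0, -0.0]
force: [0.7, 0.1, -0.9]
grip_width: 0.0226
grip_force: 59.2
```

Run:
```python
from m4 import *
im,m=snap('wrist','w9.png'); s=arm.state(); r=s['tool_rot'];print(np.array(s['eef_pos'])*1e3,2*np.degrees(np.arctan2(r[1],r[0]))-90,s['grip_width'])
```

```text
[613.4  59.7 108. ] 100.66489846102536 0.022631566016069162
```

View pics/w9.png

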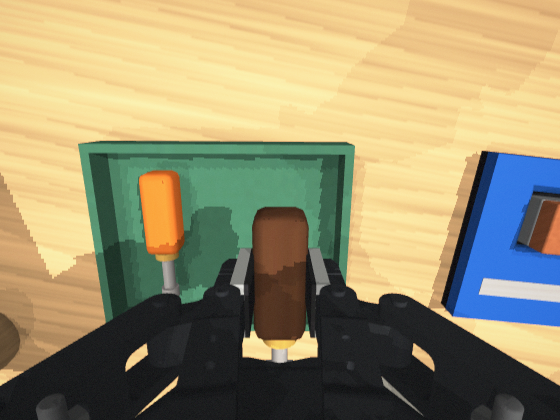

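The gouge lies flat inside the tray at (162,215) and the chisel is above the free half. Lowering and releasing.

Emit:
apply_moves:
  motion:
    - [[0, 0, -0.7, 0, 0], [0, 0, -0.8, 0, 0], [0, 0, -0.4, 0, 0], [0, 0, -0.25, 0, 0], [0, 0, -0.12, 0, 0], [0, 0, -0.05, 0, 0], [0, 0, 0, 0, 0], [0, 0, 0, 0, 0]]

```text
time: 22.55
eef_pos: [0.6145, 0.0581, 0.0159]
tool_rot: [-0.092, 0.996, 0.0, 0.001]
force: [1.2, 0.6, -1.1]
grip_width: 0.0221
grip_force: 59.2
```

Emit:
apply_moves:
  motion:
    - [[0, 0, -0.03, 0, 0], [0, 0, 0, 0, 0], [0, 0, 0, 0, 0.45], [0, 0, 0, 0, 0.45], [0, 0, 0, 0, 0.45], [0, 0, 0.4, 0, 0.45], [0, 0, 1, 0, 0.45], [0, 0, 1, 0, 0.6]]

```text
time: 23.55
eef_pos: [0.614, 0.0579, 0.1118]
tool_rot: [-0.092, 0.996, -0.0, 0.0]
force: [0.5, 0.4, 0.3]
grip_width: 0.0513
grip_force: 0.0
```

Run:
```python
from m4 import *
from m2 import G
s=arm.state(); print(np.array(s['eef_pos'])*1e3,s['joints'][6],s['joints'][0])
import m1
for k in('white',):
    lo,hi,b,_,z=G[k]; c=m1.blob(m1.T,lo,hi,b); p=cv2.approxPolyDP(cv2.convexHull(c),4,True).reshape(-1,2); print(p.tolist(),plane(m1.mt,p,.034)[:,:2]*1e3)
```

```text
[618.9162  58.0997 116.8039] 1.7674041959773859 -0.47304317849767946
[[368, 158], [446, 159], [450, 218], [369, 218]] [[ 684.4279 -216.1303]
 [ 669.9101 -395.3909]
 [ 531.2629 -384.062 ]
 [ 543.3127 -203.0656]]
```

Emit:
apply_moves:
  motion:
    - [[0, 0, 0.8, -0.6, 0.8], [-0.4, -0.5, 0.6, -1, 1], [-0.8, -1, 0.5, -1, 1], [-0.8, -1, 0, -1, 1], [-0.8, -1, 0, -1, 1], [-0.8, -1, 0, -1, 1], [-0.6, -0.5, 0, -1, 1], [-0.23, -0.25, 0, -1, 1]]

```text
time: 24.65
eef_pos: [0.4346, -0.1536, 0.1861]
tool_rot: [0.464, 0.886, 0.001, -0.0]
force: [-0.7, 1.3, 0.1]
grip_width: 0.0859
grip_force: 0.0
```

Emit:
apply_moves:
  motion:
    - [[0, 0, 0, -1, 1], [0, 0, 0, -1, 1], [0, 0, 0, -1, 1], [0, 0, 0, -1, 1], [0, 0, 0, -0.6, 1], [0, 0, 0, 0, 1], [0, 0, 0, 0, 1], [0, 0, 0, 0, 1]]

```text
time: 25.65
eef_pos: [0.4368, -0.1519, 0.1861]
tool_rot: [0.733, 0.68, 0.0, -0.0]
force: [0.2, 0.8, 0.0]
grip_width: 0.0855
grip_force: 0.0
```

Run:
```python
from m4 import *
im,m=snap('wrist','w10.png'); s=arm.state(); r=s['tool_rot'];print(np.array(s['eef_pos'])*1e3,2*np.degrees(np.arctan2(r[1],r[0]))-90,s['joints'][6])
pickle.dump((im,m),open('w10.pkl','wb'))
```

```text
[ 436.7 -151.9  186.1] -4.296184683242544 0.2437065656604313
```

View pics/w10.png

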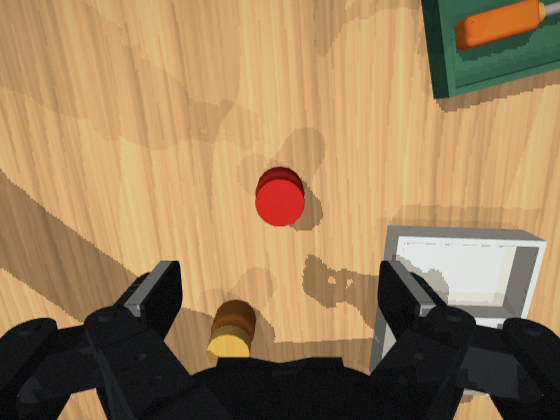

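The red lid is a circle at about (280,201), radius ~24 px. The amber jar is at (230,335), and the white tray's near corner is at (388,228).

Run:
```python
from m4 import *
im,m=pickle.load(open('w10.pkl','rb')); h=cv2.cvtColor(im,cv2.COLOR_RGB2HSV)
print(h[200,280],h[172,280],h[340,230],h[315,235])
q=cv2.inRange(h,np.array((0,180,170)),np.array((8,255,255))); c=max(cv2.findContours(q,0,2)[0],key=cv2.contourArea)
(x,y),r=cv2.minEnclosingCircle(c); print(x,y,r,cv2.boundingRect(c))
def circ(z):
    P=plane(m,c.reshape(-1,2),z)[:,:2].astype(np.float32)*1e3; return cv2.minEnclosingCircle(P)
print(circ(.062),circ(.058))
import m1
from m2 import G
a=m1.blob(m1.T,(0,205,150),(7,255,255),G['red'][2]); (u,v),_=cv2.minEnclosingCircle(a); print(tri(m,[[x,y]],m1.mt,[[u,v]])*1e3)
w=cv2.inRange(h,np.array((0,0,60)),np.array((180,60,255))); w[:200]=0;w[:,:375]=0
print('white top edge (near)',edge(w,m,.034,cols=range(395,535)),'right',edge(w,m,.034,rows=range(250,300),first=False))
```

```text
[  1 213 210] [  0 213 127] [ 20 161 222] [ 13 189 100]
279.39361572265625 202.5 24.031564712524414 (256, 180, 48, 46)
((436.9384765625, -154.36453247070312), 20.138408660888672) ((436.8599548339844, -155.4227294921875), 20.440526962280273)
[[ 437.1742 -152.1685   68.8339    0.1108]]
white top edge (near) (array([ 605.9543, -198.3781], dtype=float32), 173.37225341796875) right (array([ 684.1231, -253.2184], dtype=float32), 83.89596557617188)
```

Emit:
apply_moves:
  motion:
    - [[0, -0.05, -0.7, 0, 1], [0, 0, -1, 0, 1], [0, 0, -1, 0, 1], [0, 0, -0.7, 0, 1], [0, 0, -0.4, 0, 1], [0, 0, -0.2, 0, 1], [0, 0, -0.05, 0, 1], [0, 0, 0, 0, 1]]

```text
time: 26.8
eef_pos: [0.4376, -0.1541, 0.0248]
tool_rot: [0.733, 0.68, 0.001, 0.001]
force: [-0.1, 0.4, 0.3]
grip_width: 0.0854
grip_force: 0.0
```

Emit:
apply_moves:
  motion:
    - [[0, 0, 0, 0, 0.6], [0, 0, 0, 0, 0.5], [0, 0, 0, 0, 0.4], [0, 0, 0, 0, 0.2], [0, 0, 0, 0, 0], [0, 0, 0, 0, 0]]

```text
time: 27.55
eef_pos: [0.4372, -0.1539, 0.025]
tool_rot: [0.733, 0.68, 0.001, -0.0]
force: [-2.5, 0.6, 7.7]
grip_width: 0.0425
grip_force: 59.7
```

Emit:
apply_moves:
  motion:
    - [[0, 0, 0.4, 0, 0], [0, 0, 0.9, 0, 0], [0.3, -0.2, 0.9, -0.23, 0], [0.8, -0.5, 0, 0, 0], [0.9, -0.5, 0, 0, 0], [0.9, -0.5, 0, 0, 0], [0.8, -0.5, 0, 0, 0], [0.4, -0.2, 0, 0, 0]]

```text
time: 28.55
eef_pos: [0.6022, -0.2513, 0.1128]
tool_rot: [0.745, 0.667, -0.0, 0.001]
force: [-0.8, 0.3, -1.2]
grip_width: 0.0423
grip_force: 61.4
```

Emit:
apply_moves:
  motion:
    - [[0.2, -0.1, 0, 0, 0], [0, 0, 0, 0, 0], [0, 0, 0, 0, 0], [0, 0, 0, 0, 0]]

```text
time: 29.05
eef_pos: [0.6081, -0.2534, 0.1121]
tool_rot: [0.745, 0.667, 0.0, -0.0]
force: [0.4, 0.5, -2.2]
grip_width: 0.0425
grip_force: 61.4
```

Run:
```python
from m4 import *
im,m=snap('wrist','w11.png'); s=arm.state(); r=s['tool_rot'];print(np.array(s['eef_pos'])*1e3,2*np.degrees(np.arctan2(r[1],r[0]))-90,s['grip_width'])
pickle.dump((im,m),open('w11.pkl','wb'))
```

```text
[ 608.2 -253.4  112.1] -6.297296763209317 0.04281169440632554
```

View pics/w11.png

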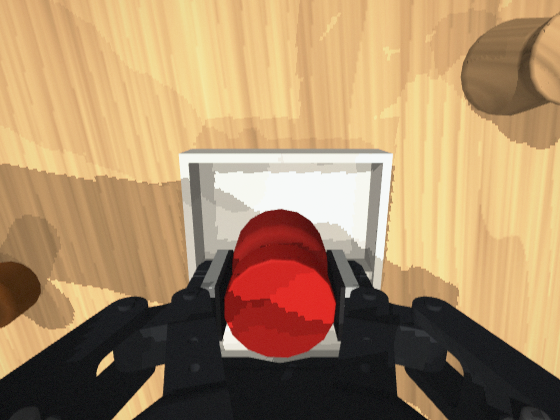

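The white tray's +y rim corners are at (181,153) and (391,153), and the dividing wall is at about row 352. The jar is centred over the bay.

Run:
```python
from m4 import *
im,m=pickle.load(open('w11.pkl','rb'))
p=plane(m,[[181,153],[391,153],[230,348],[335,348],[230,356],[335,356]],.034)[:,:2]*1e3; print(p)
d=p[1]-p[0]; a=np.arctan2(d[1],d[0]); ex=np.array([np.cos(a),np.sin(a)]); ey=np.array([-ex[1],ex[0]])
print(np.degrees(a),np.linalg.norm(d),'centre',(p[0]+p[1])/2-91*ey,'bays',(p[0]+p[1])/2-47*ey,(p[0]+p[1])/2-135*ey)
```

```text
[[ 548.4 -202.4]
 [ 686.7 -217.6]
 [ 558.  -356.7]
 [ 640.1 -365.7]
 [ 556.8 -364.1]
 [ 639.6 -373.1]]
-6.2590783349981205 139.06060693267466 centre [ 607.6 -300.5] bays [ 612.4 -256.7] [ 602.8 -344.2]
```

Emit:
apply_moves:
  motion:
    - [[0.08, -0.07, -0.5, 0, 0], [0, 0, -0.6, 0, 0], [0, 0, -0.4, 0, 0], [0, 0, -0.2, 0, 0], [0, 0, -0.15, 0, 0], [0, 0, -0.1, 0, 0], [0, 0, 0, 0, 0], [0, 0, 0, 0, 0]]

```text
time: 30.1
eef_pos: [0.6125, -0.2569, 0.0347]
tool_rot: [0.745, 0.667, 0.0, 0.0]
force: [0.1, -0.4, -0.9]
grip_width: 0.0424
grip_force: 61.4
```

Emit:
apply_moves:
  motion:
    - [[0, 0, -0.04, 0, 0], [0, 0, -0.03, 0, 0], [0, 0, -0.02, 0, 0], [0, 0, 0, 0, 0], [0, 0, 0, 0, 0]]

```text
time: 30.72
eef_pos: [0.6121, -0.2568, 0.0312]
tool_rot: [0.745, 0.667, 0.0, -0.0]
force: [-3.1, 1.3, 5.2]
grip_width: 0.0425
grip_force: 62.2
```

Emit:
apply_moves:
  motion:
    - [[0, 0, 0, 0, 0.6], [0, 0, 0, 0, 0.7], [0, 0, 0, 0, 0.8], [0, 0, 0, 0, 0.8], [0, 0, 0.3, 0, 0.8], [0, 0, 0.8, 0, 0.8], [0, 0, 1, 0, 0.8], [0, 0, 1, 0, 1]]

```text
time: 31.72
eef_pos: [0.612, -0.257, 0.1565]
tool_rot: [0.745, 0.667, 0.0, 0.0]
force: [0.5, -0.5, -0.4]
grip_width: 0.0836
grip_force: 0.0
```

Emit:
apply_moves:
  motion:
    - [[-0.5, -0.1, 0.6, 0, 1], [-0.9, -0.2, 0.1, 0, 1], [-1, -0.2, 0, 0, 1], [-1, -0.2, 0, 0, 1], [-1, -0.2, 0, 0, 1], [-0.9, -0.1, 0, 0, 1], [-0.5, -0.05, 0, 0, 1], [-0.05, 0, 0, 0, 1]]

```text
time: 32.72
eef_pos: [0.3765, -0.2993, 0.183]
tool_rot: [0.746, 0.666, 0.001, 0.0]
force: [0.5, -0.3, -0.0]
grip_width: 0.0852
grip_force: 0.0
```

Emit:
apply_moves:
  motion:
    - [[0, 0, 0, 0, 1], [0, 0, 0, 0, 1], [0, 0, 0, 0, 1]]

```text
time: 33.1
eef_pos: [0.3788, -0.2986, 0.1825]
tool_rot: [0.744, 0.668, -0.0, 0.0]
force: [0.5, -0.5, -0.4]
grip_width: 0.0853
grip_force: 0.0
```

Run:
```python
from m4 import *
im,m=snap('wrist','w12.png'); s=arm.state(); r=s['tool_rot'];print(np.array(s['eef_pos'])*1e3,2*np.degrees(np.arctan2(r[1],r[0]))-90)
pickle.dump((im,m),open('w12.pkl','wb'))
h=cv2.cvtColor(im,cv2.COLOR_RGB2HSV)
q=cv2.inRange(h,np.array((17,135,140)),np.array((26,255,255))); q[260:]=0;q=cv2.morphologyEx(q,cv2.MORPH_OPEN,np.ones((5,5)))
c=max(cv2.findContours(q,0,2)[0],key=cv2.contourArea); (x,y),r=cv2.minEnclosingCircle(c); print(x,y,r,cv2.boundingRect(c))
P=plane(m,c.reshape(-1,2),.062)[:,:2].astype(np.float32)*1e3; print(cv2.minEnclosingCircle(P))
T,mt=snap('top')
```

```text
[ 378.6 -298.7  182.5] -6.240780718010498
276.00238037109375 200.7041015625 24.809856414794922 (252, 177, 49, 49)
((376.1258850097656, -298.34661865234375), 20.796449661254883)
```

View pics/w12.png

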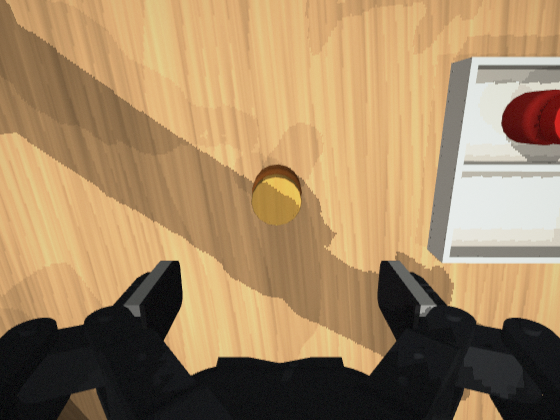

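The amber lid is at (276,201), radius 25 px, giving world (376,-298). The red jar stands in its bay at the upper right. I'll descend and grasp.

Emit:
apply_moves:
  motion:
    - [[-0.06, 0, -0.7, 0, 1], [0, 0, -1, 0, 1], [0, 0, -0.9, 0, 1], [0, 0, -0.7, 0, 1], [0, 0, -0.4, 0, 1], [0, 0, -0.2, 0, 1], [0, 0, -0.04, 0, 1], [0, 0, 0, 0, 1]]

```text
time: 34.2
eef_pos: [0.3763, -0.2992, 0.0256]
tool_rot: [0.745, 0.667, 0.0, 0.001]
force: [-0.2, -0.2, 0.3]
grip_width: 0.0855
grip_force: 0.0
```

Emit:
apply_moves:
  motion:
    - [[0, 0, 0, 0, 0.6], [0, 0, 0, 0, 0.5], [0, 0, 0, 0, 0.4], [0, 0, 0, 0, 0.2], [0, 0, 0, 0, 0], [0, 0, 0, 0, 0]]

```text
time: 34.95
eef_pos: [0.376, -0.2989, 0.026]
tool_rot: [0.745, 0.667, 0.001, -0.0]
force: [-1.6, 1.8, 8.9]
grip_width: 0.0424
grip_force: 59.4
```

Emit:
apply_moves:
  motion:
    - [[0, 0, 0.4, 0, 0], [0, 0, 0.9, 0, 0], [0.4, -0.1, 0.9, 0, 0], [0.9, -0.2, 0, 0, 0], [1, -0.2, 0, 0, 0], [1, -0.2, 0, 0, 0], [1, -0.2, 0, 0, 0], [0.8, -0.15, 0, 0, 0]]

```text
time: 35.95
eef_pos: [0.5812, -0.3404, 0.1132]
tool_rot: [0.745, 0.668, -0.0, 0.0]
force: [0.7, 0.0, -1.6]
grip_width: 0.0421
grip_force: 61.3
```

Emit:
apply_moves:
  motion:
    - [[0.5, -0.08, 0, 0, 0], [0.07, 0, 0, 0, 0], [0, 0, 0, 0, 0], [0, 0, 0, 0, 0], [0, 0, 0, 0, 0]]

```text
time: 36.58
eef_pos: [0.6014, -0.3441, 0.113]
tool_rot: [0.745, 0.667, -0.0, -0.0]
force: [0.5, 0.2, -1.2]
grip_width: 0.0422
grip_force: 61.3
```

Run:
```python
from m4 import *
im,m=snap('wrist','w13.png'); s=arm.state(); r=s['tool_rot'];print(np.array(s['eef_pos'])*1e3,2*np.degrees(np.arctan2(r[1],r[0]))-90,s['grip_width'])
```

```text
[ 601.6 -344.   113. ] -6.350204597397166 0.04197963660092996
```

View pics/w13.png

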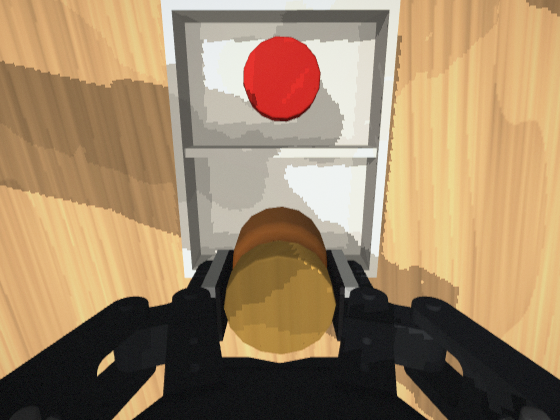

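The red jar is upright in its bay at (282,78). The dividing wall is at row ~151, and the amber jar hovers over the lower bay. I'll check the bay centre before lowering.

Run:
```python
from m4 import *
m=arm.camera_model('wrist')
print(plane(m,[[187,152],[376,152],[162,0],[400,0],[185,277],[376,277]],.034)[:,:2]*1e3)
print(proj(m,[[.6076,-.3005,.034]]))
```

```text
[[ 545.9 -293. ]
 [ 670.7 -306.8]
 [ 547.7 -203.5]
 [ 687.6 -218.9]
 [ 527.5 -383.1]
 [ 667.9 -398.7]]
[[280.5 153.1]]
```

Emit:
apply_moves:
  motion:
    - [[0, 0, -0.5, 0, 0], [0, 0, -0.6, 0, 0], [0, 0, -0.4, 0, 0], [0, 0, -0.2, 0, 0], [0, 0, -0.15, 0, 0], [0, 0, -0.1, 0, 0], [0, 0, 0, 0, 0], [0, 0, 0, 0, 0]]

```text
time: 37.62
eef_pos: [0.6028, -0.3442, 0.0355]
tool_rot: [0.745, 0.667, 0.0, 0.001]
force: [-0.2, -0.2, -1.5]
grip_width: 0.0417
grip_force: 61.3
```

Emit:
apply_moves:
  motion:
    - [[0, 0, -0.03, 0, 0], [0, 0, -0.03, 0, 0], [0, 0, 0, 0, 0], [0, 0, 0, 0, 0]]

```text
time: 38.12
eef_pos: [0.6023, -0.3439, 0.0324]
tool_rot: [0.745, 0.667, -0.0, -0.0]
force: [-1.0, -0.6, -0.9]
grip_width: 0.0418
grip_force: 61.3
```

Emit:
apply_moves:
  motion:
    - [[0, 0, -0.02, 0, 0], [0, 0, -0.01, 0, 0], [0, 0, 0, 0, 0], [0, 0, 0, 0, 0]]

```text
time: 38.62
eef_pos: [0.6025, -0.344, 0.0322]
tool_rot: [0.745, 0.667, 0.0, -0.0]
force: [-2.1, 1.9, 3.9]
grip_width: 0.042
grip_force: 62.1
```

Touched down. Releasing, rising clear and moving back out of the cameras' way.

Emit:
apply_moves:
  motion:
    - [[0, 0, 0, 0, 0.6], [0, 0, 0, 0, 0.7], [0, 0, 0, 0, 0.8], [0, 0, 0, 0, 0.8], [0, 0, 0.3, 0, 0.8], [0, 0, 0.8, 0, 0.8], [0, 0, 1, 0, 0.8], [0, 0, 1, 0, 0.8]]

```text
time: 39.62
eef_pos: [0.6024, -0.3442, 0.1574]
tool_rot: [0.745, 0.667, 0.0, 0.0]
force: [0.3, -0.0, 0.4]
grip_width: 0.0685
grip_force: 0.0
```

Emit:
apply_moves:
  motion:
    - [[-0.5, 0, 1, 0, 0.8], [-0.8, 0, 0.6, 0, 0.8], [-0.8, 0, 0, 0, 0.8], [-0.8, 0, 0, 0, 0.8], [-0.6, 0, 0, 0, 0.8], [-0.2, 0, 0, 0, 0.8], [0, 0, 0, 0, 0.8], [0, 0, 0, 0, 0.8]]

```text
time: 40.62
eef_pos: [0.4559, -0.3436, 0.2196]
tool_rot: [0.744, 0.668, 0.0, 0.001]
force: [0.5, 0.5, 0.9]
grip_width: 0.0682
grip_force: 0.0
```

Run:
```python
from h import *
a,_=snap('top');b,_=snap('scene')
a=cv2.resize(a[90:330,90:470],(480,303)); b=cv2.resize(b[130:390,90:480],(455,303)); o=np.hstack([a,b]); o=cv2.resize(o,(800,260))
cv2.imwrite('pics/fin.png',cv2.cvtColor(o,cv2.COLOR_RGB2BGR)); s=arm.state(); print(s['eef_pos'],s['force'],s['time'])
```

```text
[ 0.45560041 -0.34361805  0.2192826 ] [0.16874598 0.16387485 0.2671459 ] 40.725
```

View pics/fin.png

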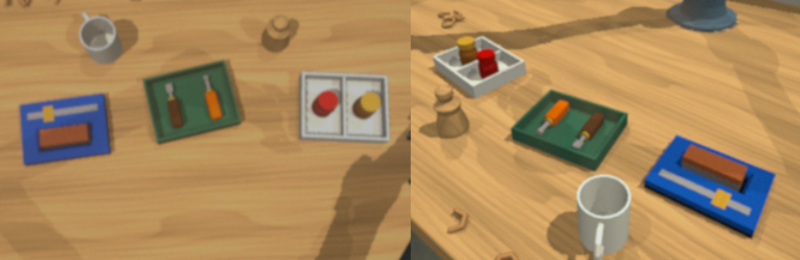

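Both views show the stone seated in the insert, and the two tools flat in the green tray at (175,103) and (212,98). The jars stand upright, one per bay, at (325,103) and (368,104), and the figure and mug have not moved. I'm handing the job in.

```bash
python3 -c "from rig import arm; print(arm.hand_in())"
```

```text
the job is handed in; nothing more can be done
None
```

I handed the job in at about 41 s with every item placed in the order asked: the stone pressed home, both tools flat in the green tray, and the jars upright, one per bay. The final pictures show the figure and mug where they were; no verdict came back.

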